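# Fit a diffuser glass into its cell and screw the retaining ring down

### The job

Drop the round diffuser glass into the bore of the dark cell so that it lies flat on its seat. Then set the metal retaining ring on top, with its two ears clear of the two hooks on the rim, and screw it clockwise (seen from above) until its ears are home under the hooks and it sits snug on the glass; let go and leave everything there.

Things in the scene. Friction and masses are not known exactly. Their poses are not given: they have to be found in the camera images.
- cell: Fixed lens cell: aluminium plate 100x100 mm on feet, its top 12 mm up; dark grey round body 88 mm wide. Origin: centre of underside, on the bench, z up. Flat rim 30 mm up. Bore on the z axis 54 mm wide, top 7 mm flared to 62 mm; flat seat 12 mm up. On the rim stand two hooks (tops 43.5 mm up), by its +x and -x axes; a steel track covers the rest of the rim, also at +y and -y, its top 34 mm up.
- cell_rim (a point): Centre of the cell's rim, 30 mm above its origin, axes as the cell's. Rim angles from +x, repeated from -x, degrees counter-clockwise from above: stop post -29 to -13; lip over the rim -13 to 14, underside 9 mm above the rim at the post, 11 at its open end; plain rim to 18; track rising to 4 mm at 60, level to 151. All 33 to 44 mm from the axis.
- glass: Loose opal diffuser glass: plain whitish disc, diameter 50 mm, 12 mm thick, 60 g, lying flat on the bench. Origin: centre of its underside, z up. On the seat its origin is 12 mm above the cell's; it drops in freely when let go centred with its underside level with the rim.
- retaining_ring: Loose aluminium ring 44 mm high, hole 36, standing on its 48 mm skirt. Origin: underside centre, z up. Ears at +x, -x, 42 mm out, 7-12 mm up. Grip flats at +y, -y, 48 across, 26 wide, 14-44 mm up; fingertips 26 mm up clear the hooks. Set on the cell turned 50-130 deg counter-clockwise (70 best), origin 27 mm above the cell's; clockwise it sinks to 24. Home: x axes parallel; stops 3-5 deg past.
There are look-alikes about, which are no part of the job. Leave any blue or red look-alike of the retaining_ring alone.

How it is judged:
By the outcome, as a careful person would: the job done as asked, in the order asked, and still so for the second after the job is handed in, with the robot touching nothing.
It also fails if it takes over 51 s, if anything falls off the work surface, if the arm or the gripper's body presses on something with over 40 N, if the wrist force passes 120 N, or if a joint passes its speed limit or range.

### The arm

A 6-joint arm with a two-finger parallel gripper is mounted at the origin on the work surface; the furniture and walls round the work are solid. World frame = base frame: x ahead of the robot, y to its left, z up, the work surface at z = 0. Lengths are in m, angles in rad, forces in N, time in s.
With the tool pointing down it reaches from about 0.25 to 0.725 m from the base axis. Payload 4 kg.
Tool frame: the origin (TCP) lies midway between the tips of the shut fingers; the grasp point (between the pads) lies 19 mm behind it; z points along the fingers, y is the line along which they close (so a half turn about z gives the same grasp; the last joint's range is limited). The gripper opens to 85 mm and grips with 20 to 120 N. Pads are 22 mm wide; open, the fingers measure 114 mm over their backs; the gripper's body (76 mm by 85 mm) begins 54 mm behind the grasp point. The pads swing forward as they close: fully open they stand 13 mm farther back than shut.
Start: joints at [-1.173, 0.241, 0.005, 1.335, 0, 1.571], TCP at [0.194, -0.461, 0.231] pointing down, gripper open.
Joint ranges: [-2.72, 2.72], [-1.05, 1.87], [-1.09, 1.28], [-1.99, 2.15], [-1.42, 1.44], [-3.14, 3.14]. Speed limits (rad/s): [2.79, 2.79, 3.14, 3.14, 3.14, 3.14].

### API

Orientations are given as a unit quaternion [x, y, z, w].
In Python, from workcell import get_obs, imaging, workorder gives the robot as it stands.
- The arm moves only by the tool jog_arm, called after "Request:" as name([rows], argument=value, ...), one row to a line, values as JSON. Schema: {"type":"object","properties":{"rows":{"type":"array","items":{"type":"array","prefixItems":[{"type":"array","items":{"type":"number"},"minItems":3,"maxItems":3},{"type":"array","items":{"type":"number"},"minItems":3,"maxItems":3},{"type":"number"}],"minItems":3,"maxItems":3},"minItems":1,"maxItems":10},"only":{"type":"string"},"quiet":{"type":"boolean"},"lines":{"type":"string"}},"required":["rows"],"additionalProperties":false}. rows is a list of rows, 1 to 10 of them, each written [[rx, ry, rz], [dx, dy, dz], opening]: a rotation vector rx, ry, rz in rad, then dx, dy, dz in mm, then the finger opening in m; each row is the pose to reach, as a shift and turn from the pose commanded when the call began, along the tool's axes at that moment; what a row does not reach only later rows make up. A row lasts 1/8 s, in which the tool goes at most 0.0625 m and 0.188 rad, less where a joint would pass 70% of its speed; a pose out of reach is approached as far as the arm can. The fingers move at their own pace and stop on an object; the grip force is fixed at half the most. Time passes only in rows, so rows that do not move let the fingers close. The tool returns the time, the measured TCP pose, the force, the opening and the grip force at its end. only (a regular expression) keeps the lines of the reply that match it, lines (a string "A,B") keeps lines A to B, and quiet returns only ok. Input that does not fit is refused with a message, and nothing moves.
- get_obs(): the state, without advancing time (a new reading comes with each control period).
- imaging.camera(name): name is "scene" or "top" or "wrist"; returns (picture, depth): 384x512x3 uint8, red, green, blue; 384x512 float32, m along the optical axis (not along the pixel's ray), 0 where there is no reading.
- imaging.calibration(name): a dict with "mtx" (3x3 intrinsics, pixels), "R" (3x3) and "t" (3): a world point X has camera coordinates R X + t. Camera axes: x right, y down, z forward; pixel columns grow to the right and rows downward; lengths in m; the calibration is good to about 2 mm. A picture is of the moment at which its call begins: read the wrist's pose just before it. calibration takes no time and is no camera call; for the wrist camera it gives the pose at the moment of the call.
- workorder.job_done(): hands the job in; it is judged then, once.
The state is a dict: "clock": time; "joint_pos": joint angles; "joint_vel": joint speeds; "tau": joint torques, N m; "eef_pos": TCP position; "tool_rot": TCP orientation; "ft_force": force on the tool from outside, world axes, zero at the start; "ft_torque": the same for the moment, N m; "grip_width": finger opening in m; "grasp_force": force on a finger pad.
Only numpy, scipy, OpenCV 4.12 (cv2) and the standard library are available. Lean on these libraries where they do the work, as an engineer would, in place of code of your own. Each camera call takes 0.05 s, during which the arm holds its last target. There are 200 camera calls.

## Working session

There is one attempt and no reset: what is moved stays moved. The work goes in short steps, Python scripts to look and compute and a tool call to move; the robot and the scene stay as the last step left them, time stands still between calls to the robot, and variables do not carry over. Pictures are saved under pics/ and viewed, at most 10 in all, crops included, and the job is handed in when it is done.

```bash
mkdir -p pics; python3 - <<'E'
from workcell import get_obs, imaging
import cv2, numpy as np
o=get_obs(); print(o['clock'],o['eef_pos'],o['tool_rot'],o['grip_width'])
for n in ['top','scene']:
    p,d=imaging.camera(n); np.savez(f'pics/{n}0.npz',p=p,d=d,**imaging.calibration(n))
    cv2.imwrite(f'pics/{n}0.png',p[:,:,::-1]); c=imaging.calibration(n); print(c)
E
```

```text
0.0 [ 0.19343325 -0.46038317  0.2304432 ] [ 9.80287308e-01  1.97574639e-01 -2.12165734e-04 -1.00567973e-03] 0.08533892039107896
{'mtx': array([[478.26682634,   0.        , 256.26778364],
       [  0.        , 478.26682634, 191.55765372],
       [  0.        ,   0.        ,   1.        ]]), 'R': array([[-0.02775451, -0.99960529,  0.00435399],
       [-0.97729543,  0.02621927, -0.21025267],
       [ 0.21005552, -0.0100906 , -0.97763739]]), 't': array([0.0571813 , 0.43811269, 1.32339376])}
{'mtx': array([[434.89859036,   0.        , 256.85260202],
       [  0.        , 434.89859036, 190.68682592],
       [  0.        ,   0.        ,   1.        ]]), 'R': array([[-0.65646503, -0.75419335,  0.01568635],
       [-0.46633405,  0.38938601, -0.79429912],
       [ 0.59294707, -0.52874467, -0.60732434]]), 't': array([0.30930318, 0.24007326, 1.24665942])}
```

View pics/top0.png

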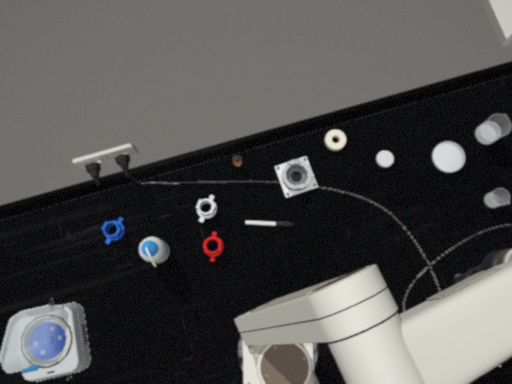

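View pics/scene0.png

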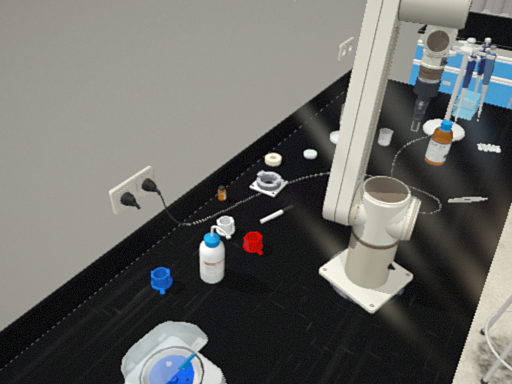

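The top view shows the cell at about (296,177), the aluminium ring at (206,208), and a white disc of about 18 px at (385,158), which is probably the glass. The tape roll at (335,140), the larger disc at (448,156) and the blue and red rings are look-alikes.

```bash
cat > h.py <<'E'
import numpy as np, cv2
from workcell import get_obs, imaging
from scipy.spatial.transform import Rotation as Ro
def cast(c,uv,z):
    uv=np.atleast_2d(np.asarray(uv,float)); r=np.c_[uv,np.ones(len(uv))]@np.linalg.inv(c['mtx']).T@c['R']
    o=-c['R'].T@c['t']; return o+r*((z-o[2])/r[:,2])[:,None]
def snap(n,name):
    c=imaging.calibration(n); p,d=imaging.camera(n); np.savez(f'pics/{name}.npz',p=p,d=d,**c); cv2.imwrite(f'pics/{name}.png',p[:,:,::-1]); return p,d,c
def cloud(c,d):
    v,u=np.mgrid[:d.shape[0],:d.shape[1]]; r=np.stack([u,v,np.ones_like(u)],-1)@np.linalg.inv(c['mtx']).T*d[...,None]
    return (r-c['t'])@c['R']
def rel(goal,yaw=None):
    "goal TCP xyz (tool down), yaw of tool-y axis in world (mod pi) -> rotvec and shift in tool axes"
    o=get_obs(); R=Ro.from_quat(o['tool_rot']); y=R.as_matrix()[:,1]; cur=np.arctan2(y[1],y[0])
    d=0 if yaw is None else (yaw-cur+np.pi/2)%np.pi-np.pi/2
    return 'rz(tool)=%.3f'%-d, np.round(R.inv().apply(np.array(goal)-o['eef_pos']),4), 'yaw %.3f'%cur
E
python3 - <<'E'
from h import *
c=np.load('pics/top0.npz'); p=c['p'].astype(int); P=cloud(c,c['d'])
for nm,(u,v),s in [('cell',(296,177),26),('ring',(206,208),15),('glass',(385,158),14),('big',(448,156),22),('tape',(335,140),15)]:
    w=np.s_[v-s:v+s,u-s:u+s]; g=p[w].min(2); m=((g>90)).astype(np.uint8)
    Q=P[w]; cs,_=cv2.findContours(m,0,1); k=max(cs,key=cv2.contourArea)
    (cx,cy),r=cv2.minEnclosingCircle(k); z=np.percentile(Q[m>0][:,2],[10,50,90])
    print(nm,(cx+u-s,cy+v-s),r,'area',m.sum(),'z',z.round(3),cast(c,(cx+u-s,cy+v-s),z[1]).round(4),'meancol',p[w][m>0].mean(0).round())
im=c['p'][100:260,180:470,::-1]; cv2.imwrite('pics/crop.png',cv2.resize(im[:160,:200],None,fx=4,fy=3.75,interpolation=cv2.INTER_CUBIC)[:600,:800])
E
```

```text
cell (296.0, 176.0) 24.16619110107422 area 1042 z [0.006 0.016 0.039] [[ 0.4898 -0.0736  0.016 ]] meancol [166. 167. 169.]
ring (206.0, 208.0) 15.231646537780762 area 353 z [0.    0.015 0.046] [[0.4013 0.1924 0.0147]] meancol [169. 171. 171.]
glass (384.67073154449463, 158.08536624908447) 9.203418731689453 area 259 z [0.003 0.012 0.017] [[ 0.5387 -0.3412  0.0123]] meancol [189. 195. 192.]
big (448.04285621643066, 156.8857135772705) 17.088544845581055 area 854 z [0.012 0.018 0.021] [[ 0.536  -0.5289  0.0175]] meancol [194. 197. 197.]
tape (335.0, 139.0) 11.180439949035645 area 365 z [0.002 0.018 0.023] [[ 0.6003 -0.1955  0.0182]] meancol [201. 196. 180.]
```

View pics/crop.png

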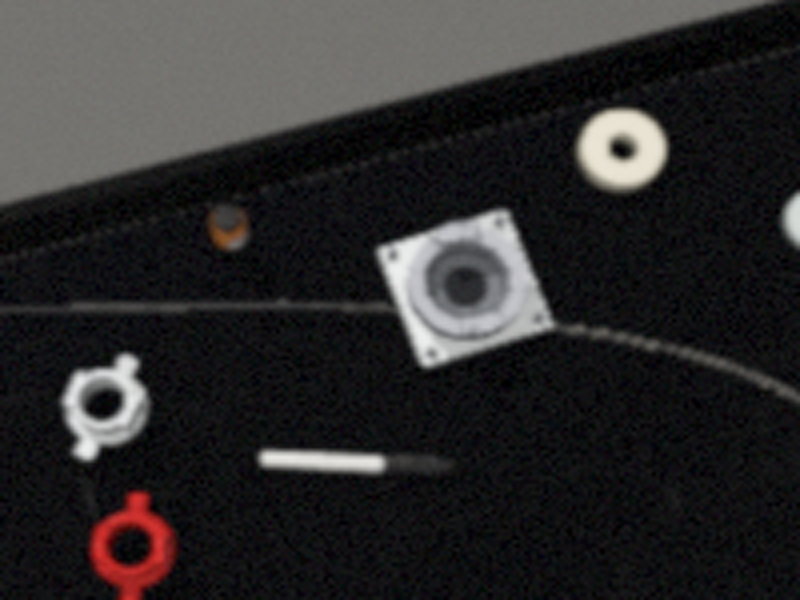

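The crop shows the ring's ears running about (86,452) to (126,363), roughly −24° in world. The cell plate is square-on and tilted about 18°. Its hooks aren't resolved, so I'll look at it with the wrist camera first.

```bash
python3 - <<'E'
from h import *
c=imaging.calibration('wrist'); o=get_obs(); cam=-c['R'].T@c['t']
R=Ro.from_quat(o['tool_rot'])
print('cam in tool',R.inv().apply(cam-o['eef_pos']),'axis',c['R'][2],'f',c['mtx'][0,0],'centre on bench',cast(c,(256,192),0.03))
print(rel((0.49,-0.074,0.25)), rel((0.539,-0.341,0.25)))
E
```

```text
cam in tool [ 0.08021889 -0.0004068  -0.14243097] axis [-0.28833038 -0.11922134 -0.95007992] f 325.0938984194256 centre on bench [[ 0.16404559 -0.47698797  0.03      ]]
('rz(tool)=0.000', array([ 0.4231, -0.2414, -0.019 ]), 'yaw -1.173') ('rz(tool)=0.000', array([ 0.3648,  0.0237, -0.0196]), 'yaw -1.173')
```

The manual's scale: shifts go in mm. Converting my numbers, 0.423 m is 423, 0.37 m is 370.

Request:
jog_arm([
  [[0,0,0],[53,-30,-2],0.085],
  [[0,0,0],[106,-60,-5],0.085],
  [[0,0,0],[159,-90,-7],0.085],
  [[0,0,0],[211,-120,-10],0.085],
  [[0,0,0],[264,-151,-12],0.085],
  [[0,0,0],[317,-181,-15],0.085],
  [[0,0,0],[370,-211,-17],0.085],
  [[0,0,0],[423,-241,-19],0.085],
  [[0,0,0],[423,-241,-19],0.085],
  [[0,0,0],[423,-241,-19],0.085],
])

```text
clock: 1.35
eef_pos: [0.4897, -0.0749, 0.2497]
tool_rot: [0.98, 0.198, -0.001, -0.0]
ft_force: [-0.0, -0.7, 0.4]
grip_width: 0.0848
grasp_force: 0.0
```

```bash
python3 - <<'E'
from h import *
p,d,c=snap('wrist','w1'); print(get_obs()['eef_pos'])
cv2.imwrite('pics/w1.png',cv2.resize(p[:,:,::-1],(800,600)))
E
```

```text
[ 0.48939965 -0.07550083  0.24985613]
```

View pics/w1.png

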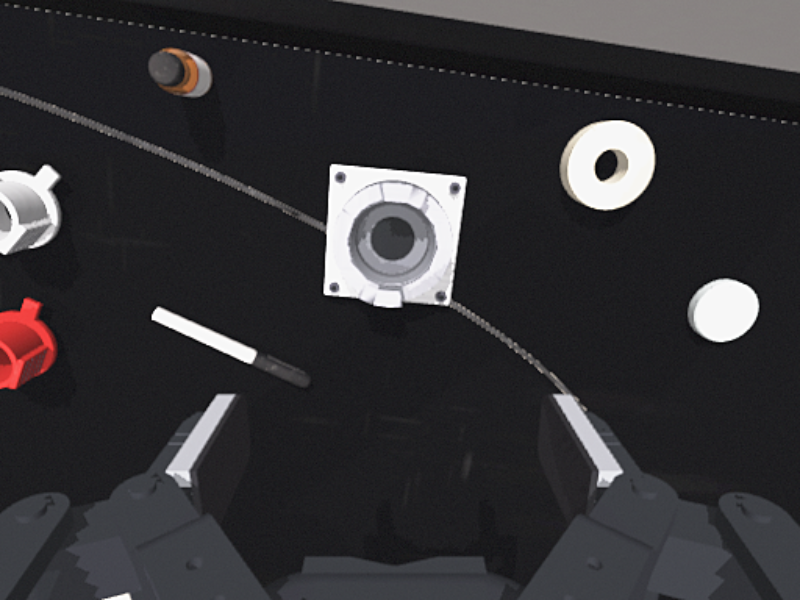

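The wrist view (800x600) shows the cell plate corners at (331,165), (466,178), (450,305) and (325,295), with hooks near (402,190) and (388,298). The glass is at (724,310).

```bash
python3 - <<'E'
from h import *
c=np.load('pics/w1.npz'); p=c['p'].astype(int); P=cloud(c,c['d'])
s=512/800
m=np.zeros(p.shape[:2],np.uint8); m[int(155*s):int(312*s),int(318*s):int(474*s)]=1
w=((p.min(2)>110)*m).astype(np.uint8); k=max(cv2.findContours(w,0,1)[0],key=cv2.contourArea)
hull=cv2.convexHull(k).reshape(-1,2)
q=cv2.minAreaRect((cast(c,hull,0.012)[:,:2]*1000).astype(np.float32)); print('plate mm',q)
px=np.float32([[331,165],[466,178],[450,305],[325,295]])*s
# refine: quad approx of plate
ap=cast(c,px,0.012); print(ap.round(4)); print('centre from corners',ap.mean(0))
h=(P[...,2]>0.0385)&(P[...,2]<0.05)&(m>0); n,l,st,ce=cv2.connectedComponentsWithStats(h.astype(np.uint8))
for i in range(1,n):
    if st[i,4]>8: Q=P[l==i]; print('hook',st[i,4],Q.mean(0).round(4),(Q.min(0)).round(4),Q.max(0).round(4))
r=(P[...,2]>0.029)&(P[...,2]<0.037)&(m>0); Q=P[r]; print('rim z',np.median(Q[:,2]),'plate z',np.median(P[(P[...,2]>.006)&(P[...,2]<.018)&(m>0)][:,2]))
(x,y),rad=cv2.minEnclosingCircle((Q[:,:2]*1000).astype(np.float32)); print('rim circ',x,y,rad)
# glass
g=np.zeros_like(m); g[int(265*s):int(355*s),int(680*s):int(770*s)]=1
w=((p.min(2)>100)*g).astype(np.uint8); k=max(cv2.findContours(w,0,1)[0],key=cv2.contourArea)
top=P[(w>0)&(P[...,2]>0.009)]; print('glass z',np.percentile(top[:,2],[10,50,90]),cv2.minEnclosingCircle((top[:,:2]*1000).astype(np.float32)), 'ray', cv2.fitEllipse((cast(c,k.reshape(-1,2),0.012)[:,:2]*1000).astype(np.float32)))
E
```

```text
plate mm ((490.4798583984375, -74.78483581542969), (105.89358520507812, 104.53614044189453), 17.576141357421875)
[[ 0.5243 -0.0106  0.012 ]
 [ 0.5539 -0.1047  0.012 ]
 [ 0.4603 -0.1352  0.012 ]
 [ 0.4297 -0.0411  0.012 ]]
centre from corners [ 0.49203868 -0.07291197  0.012     ]
hook 306 [ 0.5285 -0.0652  0.0434] [ 0.52   -0.08    0.0398] [ 0.5354 -0.0489  0.0459]
hook 271 [ 0.4546 -0.0782  0.0433] [ 0.4474 -0.0945  0.0389] [ 0.4626 -0.0634  0.0454]
rim z 0.0333379631047199 plate z 0.01191894443419798
rim circ 491.1626281738281 -71.45378875732422 44.17894744873047
glass z [0.01083038 0.01198178 0.01298504] ((550.9027099609375, -203.5237274169922), 160.72512817382812) ray ((540.27734375, -336.4508972167969), (50.20853805541992, 56.577850341796875), 173.71636962890625)
```

Scaled: 0.263 m is 263, 0.1 m is 100.

Request:
jog_arm([
  [[0,0,0.02],[-11,53,20],0.085],
  [[0,0,0.04],[-22,106,40],0.085],
  [[0,0,0.06],[-34,159,60],0.085],
  [[0,0,0.08],[-45,211,80],0.085],
  [[0,0,0.09],[-57,263,100],0.085],
  [[0,0,0.09],[-57,263,100],0.085],
  [[0,0,0.09],[-57,263,100],0.085],
])

```text
clock: 2.28
eef_pos: [0.538, -0.3404, 0.1502]
tool_rot: [0.988, 0.152, -0.0, -0.001]
ft_force: [0.6, 0.9, 0.5]
grip_width: 0.085
grasp_force: 0.0
```

```bash
cat > g.py <<'E'
from h import *
import sys
p,d,c=snap('wrist',sys.argv[1]); P=cloud(c,d)
m=(p.min(2)>100)&(abs(P[...,2]-.012)<.0035)&(np.hypot(P[...,0]-.54,P[...,1]+.34)<.06)
k=max(cv2.findContours(m.astype(np.uint8),0,1)[0],key=cv2.contourArea)
e=cv2.fitEllipse((cast(c,cv2.convexHull(k).reshape(-1,2),0.012)[:,:2]*1000).astype(np.float32)); print(e, np.median(P[m][:,2]),m.sum())
x,y=np.array(e[0])/1000; print(rel((x,y,.004),-1.264),get_obs()['eef_pos'])
E
python3 g.py w2
```

```text
((540.1721801757812, -339.9711608886719), (49.33197021484375, 49.49147033691406), 140.53689575195312) 0.011876583928554934 2316
('rz(tool)=-0.000', array([0.0013, 0.0007, 0.147 ]), 'yaw -1.264') [ 0.53871858 -0.33969733  0.15097099]
```

View pics/w2.png

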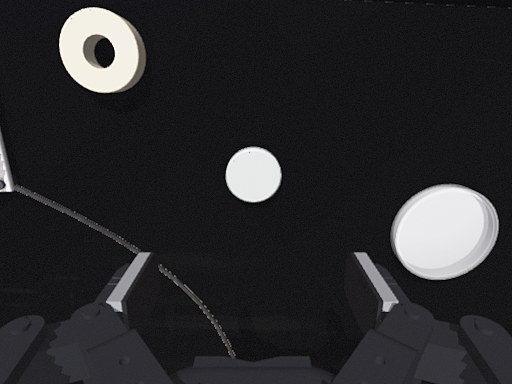

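The glass is at pixel (253,174), centred between the fingers and clear of everything else. I'll go down and grip it.

Scaled: 0.146 m is 146, 0.0015 m is 1.5.

Request:
jog_arm([
  [[0,0,0],[1,0,55],0.07],
  [[0,0,0],[1.5,0,105],0.07],
  [[0,0,0],[1.5,0,135],0.07],
  [[0,0,0],[1.5,0,146],0.065],
  [[0,0,0],[1.5,0,146],0.04],
  [[0,0,0],[1.5,0,146],0.04],
  [[0,0,0],[1.5,0,146],0.04],
  [[0,0,0],[1.5,0,146],0.04],
])

```text
clock: 3.32
eef_pos: [0.542, -0.3396, 0.0058]
tool_rot: [0.988, 0.153, 0.001, 0.001]
ft_force: [0.6, 0.0, 3.5]
grip_width: 0.0458
grasp_force: 61.9
```

Request:
jog_arm([
  [[0,0,0],[0,0,-50],0.04],
  [[0,0,0],[0,0,-100],0.04],
  [[0,0,0],[0,0,-100],0.04],
])

```text
clock: 3.7
eef_pos: [0.5443, -0.3412, 0.1102]
tool_rot: [0.988, 0.153, 0.004, 0.004]
ft_force: [0.4, 0.1, -0.0]
grip_width: 0.0459
grasp_force: 61.6
```

```bash
python3 - <<'E'
from h import *
p,d,c=snap('wrist','w3'); print(rel((0.4917,-0.072,0.10),-1.264))
E
```

```text
('rz(tool)=0.001', array([ 0.0326, -0.271 ,  0.0062]), 'yaw -1.263')
```

View pics/w3.png

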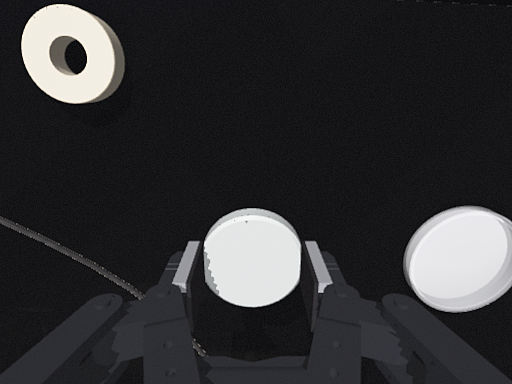

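The glass is held between the pads at about (252,258). The 45.8 mm opening reading is less than the 50 mm disc, so I'll check its tilt and centre from depth.

```bash
cat > gl.py <<'E'
from h import *
def glass(name):
    c=np.load(f'pics/{name}.npz'); P=cloud(c,c['d']); p=c['p'].astype(int); o=get_obs()
    m=(p.min(2)>185).astype(np.uint8); m[:,:200]=0; m[:,306:]=0; m[:200]=0; m[315:]=0
    T=Ro.from_quat(o['tool_rot']).inv().apply((P-o['eef_pos']).reshape(-1,3)).reshape(P.shape)
    z0=np.median(T[m>0][:,2]); w=(m>0)&(abs(T[...,2]-z0)<.004); Q=P[w]; A=np.c_[Q[:,:2],np.ones(len(Q))]; f=np.linalg.lstsq(A,Q[:,2],rcond=None)[0]
    w=(m>0)&(abs(P[...,2]-(P[...,:2]@f[:2]+f[2]))<.0025)
    print('n',w.sum(),'slope deg',np.degrees(f[:2]).round(2),'top z',np.median(P[w][:,2]),'top in tool z',np.median(T[w][:,2]))
    k=max(cv2.findContours(w.astype(np.uint8),0,1)[0],key=cv2.contourArea); h=cv2.convexHull(k).reshape(-1,2)
    e=cv2.fitEllipse((cast(c,h,np.median(P[w][:,2]))[:,:2]*1000).astype(np.float32)); print(e)
    ctr=np.r_[np.array(e[0])/1000,np.median(P[w][:,2])]; print('ctr in tool',Ro.from_quat(o['tool_rot']).inv().apply(ctr-o['eef_pos']))
if __name__=='__main__':
    import sys; glass(sys.argv[1])
E
python3 gl.py w3
```

```text
n 6945 slope deg [ 0.01 -0.62] top z 0.11625838601070206 top in tool z -0.008979429550900895
((544.0397338867188, -341.0736083984375), (46.995731353759766, 49.76817321777344), 119.1231460571289)
ctr in tool [ 0.0010158   0.00133566 -0.00897464]
```

Held flat (slope about 0.6°) and within about 1 mm of centre. Next, carry it over the cell.

Scaled: -0.024 m is -24, -0.27 m is -270.

Request:
jog_arm([
  [[0,0,0],[6,-54,-24],0.04],
  [[0,0,0],[13,-108,-24],0.04],
  [[0,0,0],[19,-162,-24],0.04],
  [[0,0,0],[26,-216,-24],0.04],
  [[0,0,0],[32.5,-270,-24],0.04],
  [[0,0,0],[32.5,-270,-24],0.04],
  [[0,0,0],[32.5,-270,-24],0.04],
])

```text
clock: 4.62
eef_pos: [0.4897, -0.0719, 0.1274]
tool_rot: [0.988, 0.154, -0.001, 0.0]
ft_force: [-0.7, -0.8, 0.2]
grip_width: 0.0457
grasp_force: 61.7
```

```bash
cat > cell.py <<'E'
from h import *
import sys
p,d,c=snap('wrist',sys.argv[1]); P=cloud(c,d); o=get_obs()
near=np.hypot(P[...,0]-.4917,P[...,1]+.072)<.075
h=(P[...,2]>0.0395)&(P[...,2]<0.049)&near; n,l,st,ce=cv2.connectedComponentsWithStats(h.astype(np.uint8))
for i in range(1,n):
    if st[i,4]>60: Q=P[l==i]; print('hook',st[i,4],Q.mean(0).round(4),ce[i].round())
w=(P[...,2]>.007)&(P[...,2]<.017)&near&(p.min(2)>90); k=cv2.findContours(w.astype(np.uint8),0,1)[0]; k=np.vstack([a for a in k if len(a)>15])
print('plate',cv2.minAreaRect((cast(c,cv2.convexHull(k).reshape(-1,2),.012)[:,:2]*1000).astype(np.float32)), o['eef_pos'])
print(rel((0.4917,-0.072,0.035),-1.264))
E
python3 cell.py w4; python3 gl.py w4
```

```text
hook 694 [ 0.5288 -0.0652  0.0433] [260. 146.]
plate ((492.24456787109375, -71.6364974975586), (99.14274597167969, 98.94570922851562), 17.58220100402832) [ 0.49005687 -0.07247231  0.12759338]
('rz(tool)=0.000', array([0.0018, 0.0001, 0.0926]), 'yaw -1.264')
n 7033 slope deg [-0.71 -0.27] top z 0.13347894822061565 top in tool z -0.005882857809130249
((489.22802734375, -71.38854217529297), (47.6525993347168, 49.944091796875), 110.62276458740234)
ctr in tool [-0.00046893 -0.00128416 -0.00588493]
```

View pics/w4.png

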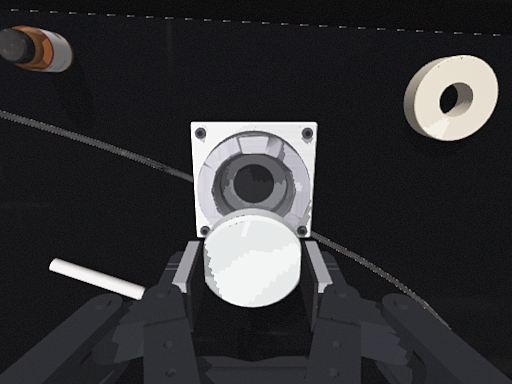

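The plate reads cleanly: centre (0.4922,-0.0716), yaw 17.58°. The glass sits at pixel (252,260) and needs about +2.5 mm in tool x. I'll lower and release.

Request:
jog_arm([
  [[0,0,0],[2.5,0.7,40],0.04],
  [[0,0,0],[2.5,0.7,75],0.04],
  [[0,0,0],[2.5,0.7,88],0.04],
  [[0,0,0],[2.5,0.7,91],0.04],
  [[0,0,0],[2.5,0.7,91],0.04],
  [[0,0,0],[2.5,0.7,91],0.065],
  [[0,0,0],[2.5,0.7,91],0.075],
  [[0,0,0],[2.5,0.7,91],0.075],
])

```text
clock: 5.68
eef_pos: [0.4933, -0.0717, 0.0379]
tool_rot: [0.988, 0.153, 0.001, 0.0]
ft_force: [0.8, 0.2, -0.2]
grip_width: 0.0748
grasp_force: 0.0
```

Request:
jog_arm([
  [[0,0,0],[0,0,-50],0.075],
  [[0,0,0],[0,0,-100],0.075],
  [[0,0,0],[0,0,-120],0.075],
  [[0,0,0],[0,0,-120],0.08],
])

```text
clock: 6.18
eef_pos: [0.4944, -0.0719, 0.1594]
tool_rot: [0.988, 0.153, 0.002, 0.001]
ft_force: [-0.4, 0.4, -0.1]
grip_width: 0.0799
grasp_force: 0.0
```

```bash
python3 cell.py w5
python3 - <<'E'
from h import *
c=np.load('pics/w5.npz'); P=cloud(c,c['d']); r=np.hypot(P[...,0]-.492,P[...,1]+.0716); w=(r<.022)
Q=P[w]; print(np.percentile(Q[:,2],[5,50,95])); q=np.median(Q[:,2]); Q=Q[abs(Q[:,2]-q)<.004]; print('slope',np.linalg.lstsq(np.c_[Q[:,:2],np.ones(len(Q))],Q[:,2],rcond=None)[0])
m=w=(r<.03)&(c['p'].min(2)>100)&(abs(P[...,2]-.024)<.004); k=max(cv2.findContours(m.astype(np.uint8),0,1)[0],key=cv2.contourArea); print(cv2.fitEllipse((cast(c,cv2.convexHull(k).reshape(-1,2),.024)[:,:2]*1000).astype(np.float32)))
print(rel((.40,.193,.2)))
E
```

```text
hook 531 [ 0.5287 -0.0653  0.0434] [257. 145.]
hook 454 [ 0.4549 -0.0781  0.0432] [245. 230.]
plate ((492.40045166015625, -71.56350708007812), (98.68931579589844, 99.0677490234375), 17.557180404663086) [ 0.49314763 -0.07173635  0.1576563 ]
('rz(tool)=0.001', array([-0.0016, -0.0003,  0.1227]), 'yaw -1.263')
[0.02320477 0.2346659  0.24078169]
slope [ 2.08853869  0.66370898 -0.77097868]
((493.1419677734375, -71.84303283691406), (49.19989776611328, 50.70808410644531), 80.19198608398438)
('rz(tool)=0.000', array([-0.0085, -0.2805, -0.0425]), 'yaw -1.263')
```

View pics/w5.png

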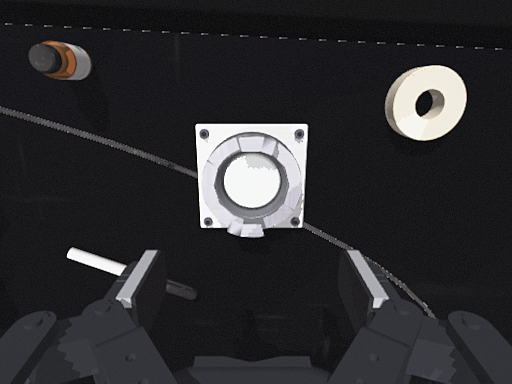

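The glass is in the bore, at pixel (252,180) and centred on the seat to about 1 mm. I'll verify its flatness numerically and check the clearances around the ring before going there.

```bash
python3 - <<'E'
from h import *
c=np.load('pics/w5.npz'); P=cloud(c,c['d']); r=np.hypot(P[...,0]-.493,P[...,1]+.0718); Q=P[(r<.021)&(abs(P[...,2]-.025)<.01)]
f=np.linalg.lstsq(np.c_[Q[:,:2]-[.493,-.0718],np.ones(len(Q))],Q[:,2],rcond=None)[0]; print('glass top',len(Q),f[2],'slope deg',np.degrees(f[:2]))
for n in ['top0','scene0']:
    c=np.load(f'pics/{n}.npz'); P=cloud(c,c['d']); 
    Q=P[(np.hypot(P[...,0]-.40,P[...,1]-.193)<.25)&(P[...,2]>.055)&(P[...,0]<.55)]; print(n,len(Q))
    if len(Q): print(Q.min(0).round(3),Q.max(0).round(3),Q.mean(0).round(3)); H=Q[Q[:,2]>.09]; print(H.min(0),H.max(0))
E
```

```text
glass top 1674 0.02393760483514379 slope deg [ 0.02726844 -0.03800206]
top0 17960
[0.228 0.092 0.055] [0.55  0.43  0.849] [0.52  0.337 0.544]
[0.22838238 0.1752509  0.09000867] [0.54999413 0.42546073 0.84891968]
scene0 11674
[0.229 0.101 0.055] [0.55  0.429 0.705] [0.508 0.345 0.391]
[0.22949358 0.18794723 0.090005  ] [0.54999833 0.42531915 0.70525392]
```

```bash
python3 - <<'E'
from h import *
for n in ['top0','scene0']:
    c=np.load(f'pics/{n}.npz'); P=cloud(c,c['d'])
    for y in (0,.1,.2,.3,.4):
        Q=P[(abs(P[...,1]-y)<.01)&(P[...,2]>.1)&(P[...,2]<.3)&(P[...,0]>.42)]; print(n,y,np.percentile(Q[:,0],5).round(3) if len(Q) else None,end=' ')
    Q=P[(P[...,0]<.42)&(P[...,0]>.2)&(abs(P[...,1]-.32)<.16)&(P[...,2]>.055)]; print('bottle',len(Q),Q.min(0).round(3),np.percentile(Q,50,axis=0).round(3),Q.max(0).round(3))
E
```

```text
top0 0 0.617 top0 0.1 0.59 top0 0.2 0.563 top0 0.3 0.537 top0 0.4 0.49 bottle 561 [0.228 0.297 0.055] [0.274 0.318 0.124] [0.309 0.362 0.196]
scene0 0 0.618 scene0 0.1 0.591 scene0 0.2 0.565 scene0 0.3 0.538 scene0 0.4 0.486 bottle 808 [0.229 0.303 0.055] [0.262 0.343 0.116] [0.31  0.367 0.193]
```

The glass lies flat, with its top at 23.9 mm and a slope under 0.1°. The bottle near the ring is far enough away. I'll move above the ring and turn the tool.

Scaled: -0.2805 m is -280.5, -0.07 m is -70.

Request:
jog_arm([
  [[0,0,-0.18],[-1,-30,-20],0.08],
  [[0,0,-0.36],[-2,-70,-40],0.08],
  [[0,0,-0.54],[-3,-110,-42.5],0.08],
  [[0,0,-0.72],[-5,-150,-42.5],0.08],
  [[0,0,-0.9],[-6,-190,-42.5],0.08],
  [[0,0,-1.08],[-7,-230,-42.5],0.08],
  [[0,0,-1.26],[-8,-260,-42.5],0.08],
  [[0,0,-1.44],[-8.5,-280.5,-42.5],0.08],
  [[0,0,-1.62],[-8.5,-280.5,-42.5],0.08],
  [[0,0,-1.8],[-8.5,-280.5,-42.5],0.08],
])

```text
clock: 7.48
eef_pos: [0.3984, 0.1929, 0.1977]
tool_rot: [0.491, 0.871, -0.002, -0.001]
ft_force: [-0.4, -0.7, -1.0]
grip_width: 0.08
grasp_force: 0.0
```

Request:
jog_arm([
  [[0,0,-0.18],[0,0,0],0.08],
  [[0,0,-0.36],[0,0,0],0.08],
  [[0,0,-0.54],[0,0,0],0.08],
  [[0,0,-0.61],[0,0,0],0.08],
  [[0,0,-0.61],[0,0,0],0.08],
  [[0,0,-0.61],[0,0,0],0.08],
])

```text
clock: 8.22
eef_pos: [0.3992, 0.1927, 0.1988]
tool_rot: [0.211, 0.978, -0.001, -0.001]
ft_force: [-0.5, -0.5, -0.2]
grip_width: 0.0799
grasp_force: 0.0
```

```bash
cat > ring.py <<'E'
from h import *
import sys
p,d,c=snap('wrist',sys.argv[1]); P=cloud(c,d); o=get_obs(); pi=p.astype(int)
gray=(pi.min(2)>85)&(pi.max(2)-pi.min(2)<40)
near=np.hypot(P[...,0]-.40,P[...,1]-.193)<.065
w=(near&gray&(P[...,2]>.039)&(P[...,2]<.05)).astype(np.uint8)
k=max(cv2.findContours(w,0,1)[0],key=cv2.contourArea); h=cast(c,cv2.convexHull(k).reshape(-1,2),.044)[:,:2]*1000
e=cv2.minEnclosingCircle(h.astype(np.float32)); print('top',w.sum(),e,cv2.fitEllipse(h.astype(np.float32)), np.median(P[w>0][:,2]))
ctr=np.array(e[0])/1000
r=np.hypot(P[...,0]-ctr[0],P[...,1]-ctr[1]); a=near&gray&(P[...,2]>.008)&(P[...,2]<.016)&(r>.030)&(r<.046)
n,l,st,ce=cv2.connectedComponentsWithStats(a.astype(np.uint8)); es=[]
for i in range(1,n):
    if st[i,4]>25: q=P[l==i].mean(0); es.append(q); print('ear',st[i,4],q.round(4),np.degrees(np.arctan2(q[1]-ctr[1],q[0]-ctr[0])))
print(o['eef_pos'],rel((*ctr,.026)))
E
python3 ring.py w6
```

```text
top 821 ((402.7369384765625, 193.26248168945312), 26.6956787109375) ((402.462158203125, 192.8239288330078), (44.26496887207031, 55.19792175292969), 157.933349609375) 0.04380434104141141
ear 142 [0.37   0.2078 0.0118] 156.09428624305315
ear 85 [0.4373 0.1781 0.0119] -23.739151282491985
[0.39936961 0.19281785 0.19909685] ('rz(tool)=0.000', array([-0.003 ,  0.002 ,  0.1731]), 'yaw 1.146')
```

View pics/w6.png

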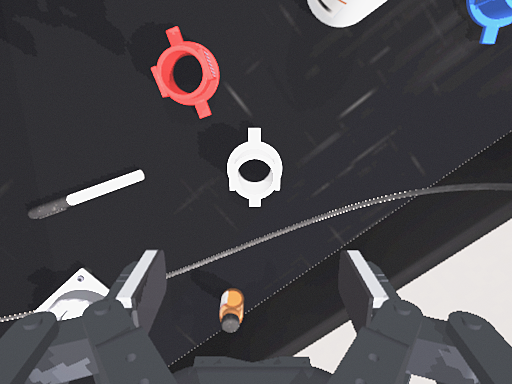

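The aluminium ring is at pixel (255,168), its ears vertical in the image (−23.8° in world) and its flats square to the fingers. I'll descend and grip.

Request:
jog_arm([
  [[0,0,-0.008],[-3,2,55],0.08],
  [[0,0,-0.008],[-3,2,110],0.08],
  [[0,0,-0.008],[-3,2,150],0.075],
  [[0,0,-0.008],[-3,2,173],0.07],
  [[0,0,-0.008],[-3,2,173],0.04],
  [[0,0,-0.008],[-3,2,173],0.035],
  [[0,0,-0.008],[-3,2,173],0.035],
  [[0,0,-0.008],[-3,2,173],0.035],
  [[0,0,-0.008],[-3,2,173],0.035],
])

```text
clock: 9.4
eef_pos: [0.4036, 0.1937, 0.0273]
tool_rot: [0.206, 0.978, 0.0, 0.0]
ft_force: [0.7, 1.1, -1.0]
grip_width: 0.0468
grasp_force: 62.5
```

Request:
jog_arm([
  [[0,0,0],[0,0,-60],0.035],
  [[0,0,0],[0,0,-110],0.035],
  [[0,0,0],[0,0,-110],0.035],
])

```text
clock: 9.78
eef_pos: [0.4065, 0.1951, 0.1411]
tool_rot: [0.206, 0.978, 0.003, 0.004]
ft_force: [1.0, 0.0, -1.1]
grip_width: 0.0463
grasp_force: 62.7
```

```bash
cat > held.py <<'E'
from h import *
import sys
o=get_obs(); p,d,c=snap('wrist',sys.argv[1]); P=cloud(c,d); R=Ro.from_quat(o['tool_rot'])
T=R.inv().apply((P-o['eef_pos']).reshape(-1,3)).reshape(P.shape); g=p.min(2)>85
rr=np.hypot(T[...,0],T[...,1])
w=(rr<.035)&g&(T[...,2]>-.03)&(T[...,2]<.0); z=np.median(T[w&(T[...,2]<-.01)][:,2])
w=(w&(abs(T[...,2]-z)<.003)&(abs(T[...,1])<.0225)).astype(np.uint8); Q=T[w>0]; f=np.linalg.lstsq(np.c_[Q[:,:2],np.ones(len(Q))],Q[:,2],rcond=None)[0]
print('top z in tool',z,len(Q),'slope deg',np.degrees(f[:2]),'x range',np.percentile(Q[:,0],[1,99]))
a=g&(T[...,2]>.01)&(T[...,2]<.026)&(rr>.030)&(rr<.048)&(abs(T[...,1])<.02); Q=T[a]; print('ear in tool',len(Q),Q.mean(0), 'max x',np.percentile(Q[:,0],99),'z',np.percentile(Q[:,2],[5,50,95]))
print(rel((.4924,-.0716,.12),np.radians(-2.4)),o['eef_pos'])
E
python3 held.py w7
```

```text
top z in tool -0.01709087739670679 3283 slope deg [0.01396553 0.00884439] x range [-0.02136598  0.02123802]
ear in tool 542 [0.03595553 0.00035855 0.01478805] max x 0.041349859645036166 z [0.01377278 0.01469771 0.01612478]
('rz(tool)=1.197', array([-0.1875, -0.2079,  0.0186]), 'yaw 1.155') [0.40653848 0.19513563 0.1411259 ]
```

Held level, centred and firm. Now carry it to the cell, turned to +70°.

Request:
jog_arm([
  [[0,0,0.17],[-30,-33,0],0.035],
  [[0,0,0.34],[-60,-67,0],0.035],
  [[0,0,0.51],[-90,-100,0],0.035],
  [[0,0,0.68],[-120,-133,0],0.035],
  [[0,0,0.85],[-150,-166,10],0.035],
  [[0,0,1.02],[-175,-193,18.6],0.035],
  [[0,0,1.197],[-187.5,-207.9,18.6],0.035],
  [[0,0,1.197],[-187.5,-207.9,18.6],0.035],
  [[0,0,1.197],[-187.5,-207.9,18.6],0.035],
])

```text
clock: 10.95
eef_pos: [0.4897, -0.0718, 0.1171]
tool_rot: [0.721, 0.693, -0.001, -0.001]
ft_force: [-0.2, 0.0, -0.9]
grip_width: 0.0465
grasp_force: 62.5
```

```bash
python3 held.py w8; python3 cell.py w9;python3 - <<'E'
from h import *
print(rel((.4924,-.0716,.0535),np.radians(-2.4)))
E
```

```text
top z in tool -0.017076755220656076 3262 slope deg [-0.02045174 -0.11940604] x range [-0.0212894   0.02139691]
ear in tool 568 [ 0.03597    -0.00022289  0.0148445 ] max x 0.04148535491571139 z [0.01371397 0.01478959 0.01633665]
('rz(tool)=0.002', array([ 0.0001,  0.0024, -0.0026]), 'yaw -0.040') [ 0.48972814 -0.0717519   0.11705927]
hook 655 [ 0.5284 -0.0653  0.0434] [306. 193.]
hook 408 [ 0.453  -0.0732  0.0432] [200. 208.]
plate ((491.64501953125, -71.53663635253906), (98.74978637695312, 99.27787780761719), 17.55156898498535) [ 0.49021729 -0.0714356   0.11772628]
('rz(tool)=1.224', array([-0.0005,  0.0016,  0.0827]), 'yaw -0.040')
('rz(tool)=0.002', array([-0.0001,  0.0023,  0.0642]), 'yaw -0.040')
```

Request:
jog_arm([
  [[0,0,0],[0,2,30],0.035],
  [[0,0,0],[0,2,50],0.035],
  [[0,0,0],[0,2,58],0.035],
  [[0,0,0],[0,2,61],0.035],
  [[0,0,0],[0,2,61],0.035],
])

```text
clock: 11.68
eef_pos: [0.4934, -0.0723, 0.0578]
tool_rot: [0.722, 0.692, 0.0, 0.0]
ft_force: [-0.7, 0.5, -0.8]
grip_width: 0.0465
grasp_force: 62.6
```

Request:
jog_arm([
  [[0,0,0],[0,0,1],0.035],
  [[0,0,0],[0,0,2],0.035],
  [[0,0,0],[0,0,3],0.035],
  [[0,0,0],[0,0,3],0.035],
])

```text
clock: 12.18
eef_pos: [0.4928, -0.0725, 0.0542]
tool_rot: [0.722, 0.692, -0.0, -0.0]
ft_force: [-0.1, -0.2, -0.7]
grip_width: 0.0461
grasp_force: 62.6
```

```bash
python3 -c "
from h import *
o=get_obs();print(o['ft_force'],o['ft_torque'],o['eef_pos'],rel((.492,-.0716,.0535)))"
```

```text
[-0.1295597  -0.22623866 -0.67066849] [ 0.01421171  0.05786326 -0.04187888] [ 0.49278861 -0.07246952  0.05417546] ('rz(tool)=0.000', array([ 0.0008, -0.0008,  0.0007]), 'yaw -0.042')
```

Scaled: 0.001 m is 1, 0.0005 m is 0.5.

Request:
jog_arm([
  [[0,0,0],[0,0,0.5],0.035],
  [[0,0,0],[0,0,1],0.035],
  [[0,0,0],[0,0,1],0.035],
])

```text
clock: 12.55
eef_pos: [0.4929, -0.0725, 0.0535]
tool_rot: [0.722, 0.692, 0.0, 0.0]
ft_force: [-1.4, 0.4, 1.8]
grip_width: 0.0467
grasp_force: 62.9
```

Request:
jog_arm([
  [[0,0,0],[0,0,0.5],0.035],
  [[0,0,0],[0,0,1],0.035],
  [[0,0,0],[0,0,1],0.035],
])

```text
clock: 12.92
eef_pos: [0.4929, -0.0725, 0.0534]
tool_rot: [0.722, 0.692, 0.0, 0.0]
ft_force: [-3.0, -0.1, 9.2]
grip_width: 0.0466
grasp_force: 63.9
```

The ring rests on the track with 9 N, at TCP 53.4 mm as expected. Now screw it clockwise (+rz) and follow the ramp down.

Scaled: 0.001 m is 1, 0.0007 m is 0.7.

Request:
jog_arm([
  [[0,0,0.09],[0,0,0],0.035],
  [[0,0,0.18],[0,0,0],0.035],
  [[0,0,0.27],[0,0,0.3],0.035],
  [[0,0,0.36],[0,0,0.7],0.035],
  [[0,0,0.45],[0,0,1],0.035],
  [[0,0,0.45],[0,0,1],0.035],
])

```text
clock: 13.68
eef_pos: [0.4957, -0.0729, 0.0528]
tool_rot: [0.858, 0.514, 0.002, 0.002]
ft_force: [1.0, -0.5, 4.7]
grip_width: 0.0464
grasp_force: 63.2
```

```bash
python3 -c "
from h import *
o=get_obs();print(o['ft_force'],o['ft_torque'],o['eef_pos'],rel((.492,-.0716,.05)))"
```

```text
[ 0.98310926 -0.5491811   4.70540835] [-0.21586    -0.33685687  0.08057935] [ 0.49565619 -0.07289287  0.05278441] ('rz(tool)=0.000', array([-0.0006, -0.0038,  0.0028]), 'yaw -0.492')
```

Scaled: -0.002 m is -2.

Request:
jog_arm([
  [[0,0,0],[0,-2,0],0.035],
  [[0,0,0],[0,-2,0],0.035],
])

```text
clock: 13.92
eef_pos: [0.4933, -0.0719, 0.0526]
tool_rot: [0.858, 0.514, 0.002, 0.002]
ft_force: [2.6, -1.0, 6.5]
grip_width: 0.0463
grasp_force: 63.4
```

Request:
jog_arm([
  [[0,0,0.09],[0,0,0.5],0.035],
  [[0,0,0.18],[0,0,1],0.035],
  [[0,0,0.27],[0,0,1.5],0.035],
  [[0,0,0.36],[0,0,2],0.035],
  [[0,0,0.45],[0,0,2.5],0.035],
  [[0,0,0.45],[0,0,2.5],0.035],
])

```text
clock: 14.68
eef_pos: [0.4924, -0.0714, 0.0504]
tool_rot: [0.951, 0.309, 0.002, 0.0]
ft_force: [-1.4, 0.2, 12.2]
grip_width: 0.0469
grasp_force: 64.0
```

```bash
python3 -c "
from h import *
o=get_obs();print(o['ft_force'],o['ft_torque'],rel((.492,-.0716,.05)))"
```

```text
[-1.42893121  0.23601678 12.21363114] [ 0.16643728  0.23455005 -0.07652392] ('rz(tool)=0.000', array([-0.0004, -0.0001,  0.0004]), 'yaw -0.943')
```

Request:
jog_arm([
  [[0,0,0.08],[0,0,0],0.035],
  [[0,0,0.16],[0,0,0],0.035],
  [[0,0,0.24],[0,0,0],0.035],
  [[0,0,0.32],[0,0,0],0.035],
  [[0,0,0.34],[0,0,0],0.035],
  [[0,0,0.34],[0,0,0],0.035],
])

```text
clock: 15.42
eef_pos: [0.4924, -0.0716, 0.0504]
tool_rot: [0.99, 0.144, 0.002, 0.0]
ft_force: [-0.7, -0.4, 10.9]
grip_width: 0.0466
grasp_force: 64.0
```

```bash
python3 -c "
from h import *
o=get_obs();print(o['ft_force'],o['ft_torque'],rel((.492,-.0716,.05)))"
```

```text
[-0.73941537 -0.44038192 10.8891481 ] [0.08622779 0.26361831 0.0314479 ] ('rz(tool)=0.000', array([-0.0004, -0.0001,  0.0004]), 'yaw -1.282')
```

Request:
jog_arm([
  [[0,0,0.02],[0,0,0],0.035],
  [[0,0,0.035],[0,0,0],0.035],
  [[0,0,0.035],[0,0,0],0.035],
])

```text
clock: 15.8
eef_pos: [0.4925, -0.0721, 0.0504]
tool_rot: [0.992, 0.127, 0.002, 0.001]
ft_force: [-0.9, -2.5, 11.3]
grip_width: 0.0463
grasp_force: 64.0
```

```bash
python3 -c "
from h import *
o=get_obs();print(o['ft_force'],o['ft_torque'],rel((.492,-.0716,.05)))"
```

```text
[-0.89525419 -2.47849509 11.28182906] [-0.20655292  0.21113188  0.2362952 ] ('rz(tool)=0.000', array([-0.0003, -0.0006,  0.0004]), 'yaw -1.317')
```

The torque is rising, so the ears are at the stop. I'll release, back off straight up and look.

The manual's scale: shifts go in mm. Converting my numbers, -0.001 m is -1.

Request:
jog_arm([
  [[0,0,0],[0,0,-1],0.035],
  [[0,0,0],[0,0,-1],0.06],
  [[0,0,0],[0,0,-1],0.07],
  [[0,0,0],[0,0,-1],0.07],
])

```text
clock: 16.3
eef_pos: [0.4903, -0.0712, 0.0491]
tool_rot: [0.992, 0.127, -0.001, -0.0]
ft_force: [1.2, 0.7, 0.2]
grip_width: 0.0701
grasp_force: 0.0
```

Request:
jog_arm([
  [[0,0,0],[0,0,-40],0.07],
  [[0,0,0],[0,0,-90],0.07],
  [[0,0,0],[0,0,-130],0.075],
  [[0,0,0],[0,0,-130],0.075],
  [[0,0,0],[0,0,-130],0.075],
])

```text
clock: 16.92
eef_pos: [0.4905, -0.0713, 0.179]
tool_rot: [0.992, 0.127, -0.001, -0.0]
ft_force: [-0.3, 0.2, -0.4]
grip_width: 0.075
grasp_force: 0.0
```

```bash
python3 - <<'E'
from h import *
p,d,c=snap('wrist','w10'); P=cloud(c,d); t,_,_=snap('top','t10'); s,_,_=snap('scene','s10')
near=np.hypot(P[...,0]-.4924,P[...,1]+.0716)
w=((near<.04)&(P[...,2]>.064)&(P[...,2]<.073)&(p.min(2)>85)); Q=P[w]; f=np.linalg.lstsq(np.c_[Q[:,:2]-[.4924,-.0716],np.ones(len(Q))],Q[:,2],rcond=None)[0]; print('ring top',len(Q),f[2],np.degrees(f[:2]))
k=max(cv2.findContours(w.astype(np.uint8),0,1)[0],key=cv2.contourArea); h=cast(c,cv2.convexHull(k).reshape(-1,2),.068)[:,:2]*1000
print(cv2.minEnclosingCircle(h.astype(np.float32)))
im=cv2.resize(p[100:260,150:360,::-1],(787,600),interpolation=cv2.INTER_CUBIC); cv2.imwrite('pics/w10c.png',im)
E
```

```text
ring top 1078 0.06763314073795625 [0.11283495 0.09766527]
((491.6419677734375, -71.908447265625), 26.945261001586914)
```

View pics/w10c.png

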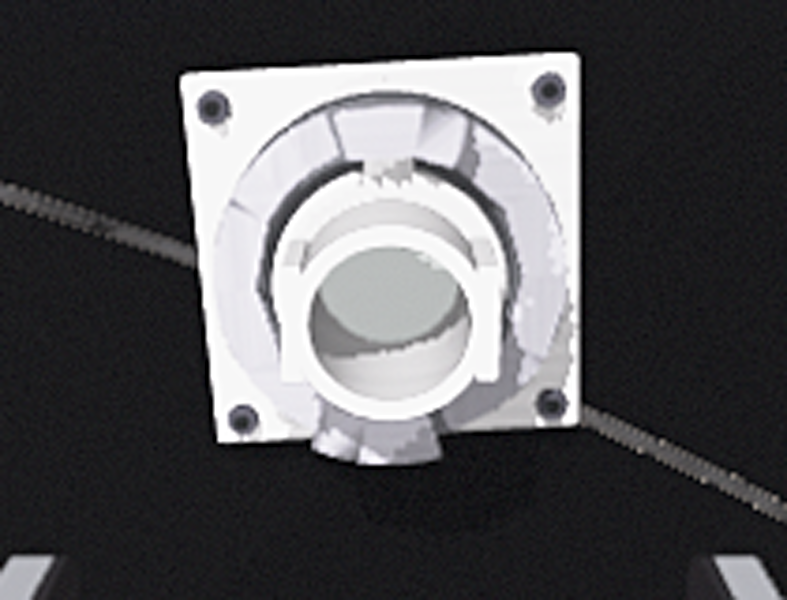

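The ring is level, with its top at 67.6 mm (68 expected). The upper ear at (390,165) runs in under its hook, and the glass shows through the hole at (390,290). The gripper is clear, so I'll hand in.

```bash
python3 -c "
from workcell import workorder
print(workorder.job_done())"
```

```text
the job is handed in; nothing more can be done
None
```

The job is handed in at about 17 s on the robot's clock: the glass lies flat on its seat, and the ring is screwed clockwise to its stop, level on the glass with its ears under the hooks, and released; no verdict was returned.

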